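# Re-pin the mitre sled's fence one hole over

### The arm

A 6-joint arm with a two-finger parallel gripper is mounted at the origin on the work surface. World frame = base frame: x ahead of the robot, y to its left, z up, the work surface at z = 0. Lengths are in mm, angles in rad, forces in N, time in s.
With the tool pointing down it reaches from about 300 to 750 mm from the base axis. Payload 8.5 kg.
Tool frame: the origin (TCP) lies between the finger pads; the fingertips stand 11 mm ahead of it and the grasp point (between the pads) lies 8 mm behind it; z points along the fingers, y is the line along which they close (so a half turn about z gives the same grasp; the last joint's range is limited). The gripper opens to 85 mm and grips with 20 to 120 N. Pads are 22 mm wide; open, the fingers measure 114 mm over their backs; the gripper's body (76 mm by 85 mm) begins 54 mm behind the grasp point. The pads swing forward as they close: fully open they stand 13 mm farther back than shut.
Start: joints at [-1.412, 0.381, 1.297, -0, 1.464, -0.215], TCP at [200.829, -512.004, 211.322] pointing down, gripper open.
Joint ranges: [-3.11, 3.11], [-0.89, 2.33], [0.22, 2.48], [-1.42, 4.56], [0.17, 2.85], [-2.88, 2.88]. Speed limits (rad/s): [2.39, 2.39, 3.14, 3.14, 3.14, 3.14].

### API

Orientations are given as a 3x3 rotation matrix whose columns are the frame's x, y, z axes.
In Python, from workcell import robot, optics, telemetry gives the robot as it stands. Calls block until the motion is done:
- robot.move_to(position, orientation): joint-space move of the TCP to a pose.
- robot.line_to(position, rot=None, vel=150): straight line of the TCP; rot=None keeps the orientation; vel is the mean speed in mm/s.
- robot.move_j(angles): joint-space move.
- robot.command_gripper(opening, strength=None): finger opening in mm; strength is the grip in N (None keeps the last); returns when the fingers have stopped.
- robot.wait(seconds).
- robot.inverse_kinematics(position, orientation): joint angles nearest the present ones, or None.
- optics.capture(name): name is "scene" or "top" or "wrist"; returns the picture (480x640x3 uint8, red, green, blue); there is no depth.
- optics.camera_model(name): a dict with "fx", "fy", "cx", "cy" (pixels), "dist" ([k1, k2, p1, p2, k3] as OpenCV has them; the pictures are not rectified), "rvec" (rotation vector, rad) and "tvec" (3), from world to camera coordinates, as OpenCV has them; the wrist camera has in their place "mount" (4x4, takes a point from camera to tool coordinates, whose origin is the TCP and whose axes are the flange's). Camera axes: x right, y down, z forward; pixel columns grow to the right and rows downward; lengths in mm; the calibration is good to about 2 mm. A picture is of the moment at which its call begins: read the wrist's pose just before it. camera_model takes no time and is no camera call.
A pose or a line that the arm cannot do raises robot.Unreachable and nothing moves.
- robot.close_job(): hands the job in; it is judged then, once.
Readings, each from a call of its own:
- telemetry.get_time(): time.
- telemetry.get_joints(): joint angles.
- telemetry.get_dq(): joint speeds.
- telemetry.get_joint_torque(): joint torques, N m.
- telemetry.get_tcp_pos(): TCP position.
- telemetry.get_eef_rot(): TCP orientation.
- telemetry.get_force(): force on the tool from outside, world axes, zero at the start.
- telemetry.get_torque(): the same for the moment, N m.
- telemetry.get_gripper_width(): finger opening in mm.
- telemetry.get_finger_force(): force on a finger pad.
Only numpy, scipy, OpenCV 4.12 (cv2) and the standard library are available. Lean on these libraries where they do the work, as an engineer would, in place of code of your own. Each camera call takes 0.05 s, during which the arm holds its last target. There are 200 camera calls.

### The job

The swing arm of the mitre sled is pinned in the middle hole, which sets its fence square. Hook a fingertip through the pull ring at the near end of the arm, lift the spring pin clear of its hole, swing the ring end of the arm one hole over towards the side where the stack of pine slats lies on the bench, and let the pin snap fully home in that next hole. Work with the hooked finger only: do not pinch or wrench the ring or force the arm while the pin is in a hole, and leave the slats, glue bottle, sanding block and offcut where they are.

Things in the scene. Friction and masses are not known exactly. Their poses are not given: they have to be found in the camera images.
- sled: Mitre sled fixed on the bench: ply board 400 x 460 x 15 mm (x, y, z). Origin at the centre of its underside, on the bench; x points away from the robot (turned up to 0.3 rad), y left, z up. On it swivels a one-piece T: a flat arm 44 mm wide, its top 38 mm above the bench, from the pivot towards the robot, and across its far end a fence 400 x 24 mm, top 71 mm high, a flip stop on its right end.
- pivot (a point): Point on the arm's upright pivot axis, on top of the pivot bolt, 47 mm above the bench, 60 mm beyond (+x of) the sled's origin. Its x axis lies along the arm and points away from the ring end, z up.
- middle_hole (a point): Mouth of the middle index hole, in the top of an aluminium index plate (68 x 260 mm, top 27 mm above the bench) on the near part of the board. Five holes of 10 mm lie on an arc of 200 mm radius about the pivot, 15 degrees (0.262 rad, 52 mm) apart. Axes as the sled's.
- pullring: Round steel pull ring, 42 mm inside, 6 mm wire, rigid on the head of the spring pin at the arm's near end. Origin: centre of its opening; x axis along the arm from ring end to pivot, z up. It leans 45 degrees towards the pivot, so the opening faces the robot and up: the straight way through runs along +x and 45 degrees down. Pin down: centre 87 mm above the bench, 183 mm from the pivot axis.
- ring_top (a point): Middle of the ring wire at its highest, farthest-leaning point (the part a finger lifts), 104 mm above the bench with the pin down; 17 mm towards the pivot from the ring's centre and 17 mm higher. Under the ring's foot: the pin's collar, 15 mm across, up to 69 mm, and the plunger's body, 26 mm across, up to 60 mm above the bench; beyond them only the flat arm (38 mm).
- plunger (a joint): Height of the spring pin with its ring, m: 0 = fully down, pin 10 mm deep in its hole; 0.010 and above = clear (between holes the round-nosed 8 mm pin rests on the plate at 0.010); 0.024 = end stop. The spring presses it down with about 6 N at 0, 9.5 N at 0.015. It moves straight up and down in the arm.
- swingarm (a joint): Angle of the arm, rad: 0 = fence square, pin in the middle hole (the start); grows as the ring end swings to the robot's left (+y). Holes at -0.524, -0.262, 0, 0.262, 0.524. It turns with slight friction (about 1 N at the ring) and stays where left; the pin's nose enters and centres it from within about 0.01 rad of a hole.
- slats: Stack of four curved pine slats, 320 x 74 x 72 mm in all, one loose piece of about 0.75 kg, on the bench to the left or the right of the sled. Origin under its middle. It shows which way to swing the arm.
- glue: Yellow glue bottle, 64 mm across, 190 mm high, upright on the other side of the sled. Origin under its middle.
- sandblock: Cork sanding block 45 x 90 x 28 mm lying on the left part of the sled's board. Origin under its middle.
- offcut: Pine offcut 40 x 85 x 18 mm lying on the right part of the sled's board. Origin under its middle.

How it is judged (in metres and radians):
On the way, in this order (a step that is already met when the one before it is completed fails the run):
1. the pin is lifted clear of the middle hole (value of joint plunger above 0.0085 m and value of joint swingarm between -0.08 and 0.08 rad), for 0.1 s.
2. the pin is home in the next hole towards the slats (value of joint plunger below 0.0025 m and ((y of slats in the frame of sled above 0 m and value of joint swingarm between 0.242 and 0.282 rad) or (y of slats in the frame of sled below 0 m and value of joint swingarm between -0.282 and -0.242 rad))), for 0.2 s.
At the end, for the whole second after the job is handed in: The arm stands at the first hole on the slats' side (0.262 rad, within 0.02), the pin fully down in it (within 2 mm), the arm at rest, and the four loose things within 15 mm of where they stood (value of joint plunger below 0.002 m and velocity of joint swingarm between -0.02 and 0.02 rad/s and ((y of slats in the frame of sled above 0 m and value of joint swingarm between 0.242 and 0.282 rad) or (y of slats in the frame of sled below 0 m and value of joint swingarm between -0.282 and -0.242 rad)) and distance of each of slats, glue, sandblock, offcut from where it was at the start of the episode below 0.015 m); the robot touches nothing.
It fails at once if the arm is forced off a hole with the pin still in (value of joint plunger below 0.004 m and (value of joint swingarm between 0.03 and 0.23 rad or value of joint swingarm between -0.23 and -0.03 rad)).
It fails at once if the slats, glue bottle, sanding block or offcut is knocked or lifted (distance of any of slats, glue, sandblock, offcut from where it was at the start of the episode above 0.015 m).
It fails at once if the ring is pinched or wrenched (contact force between the fingers and pullring above 35 N).
It also fails if it takes over 45 s, if anything falls off the work surface, if the arm or the gripper's body presses on something with over 40 N, if the wrist force passes 120 N, or if a joint passes its speed limit or range.

## Working session

There is one attempt and no reset: what is moved stays moved. The work goes in short steps, each a Python script; the robot and the scene stay as the last script left them, time stands still between calls to the robot, and variables do not carry over. Pictures are saved under pics/ and viewed, at most 12 in all, crops included, and the job is handed in when it is done.

```bash
mkdir -p pics; python3 - <<'E'
from workcell import robot, optics, telemetry
import cv2
for n in ["scene","top"]:
    cv2.imwrite(f"pics/{n}0.png",optics.capture(n)[:,:,::-1]); print(n,optics.camera_model(n))
print(optics.camera_model("wrist"),telemetry.get_eef_rot(),telemetry.get_time())
E
```

```text
scene {'fx': 515.0421634547733, 'fy': 515.0421634547733, 'cx': 318.43480175445313, 'cy': 244.94979797487986, 'dist': array([-0.06643946,  0.        ,  0.        ,  0.        ,  0.        ]), 'rvec': array([ 0.79583288,  2.66316197, -1.01380313]), 'tvec': array([ 528.70887442, -194.0275105 , 1489.87435166])}
top {'fx': 623.0093093145092, 'fy': 623.0093093145092, 'cx': 323.2097436440636, 'cy': 241.19857481953917, 'dist': array([-0.18340746,  0.        ,  0.        ,  0.        ,  0.        ]), 'rvec': array([ 2.1808541 , -2.16572349,  0.07648284]), 'tvec': array([  15.16773894,  635.31851858, 1494.74397332])}
{'fx': 361.8621457371916, 'fy': 361.8621457371916, 'cx': 325.9653263720009, 'cy': 239.07741361996227, 'dist': array([-0.05327981,  0.        ,  0.        ,  0.        ,  0.        ]), 'mount': array([[-8.39224038e-04, -9.65997254e-01, -2.58550966e-01,
         6.61542670e+01],
       [ 9.99999198e-01, -5.65470216e-04, -1.13316416e-03,
         9.21621544e-02],
       [ 9.48430600e-04, -2.58551709e-01,  9.65996953e-01,
        -1.62848035e+02],
       [ 0.00000000e+00,  0.00000000e+00,  0.00000000e+00,
         1.00000000e+00]])} [[ 9.30961861e-01  3.65116391e-01 -1.84273842e-04]
 [ 3.65116313e-01 -9.30961006e-01  1.29761457e-03]
 [ 3.02228587e-04 -1.27531106e-03 -9.99999141e-01]] 0.1
```

View pics/scene0.png

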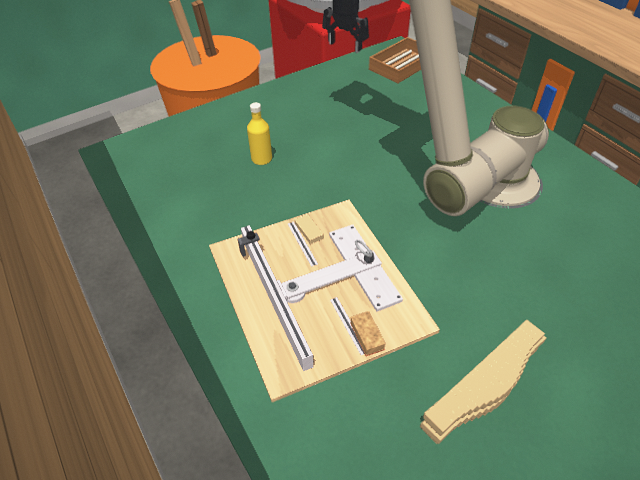

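View pics/top0.png

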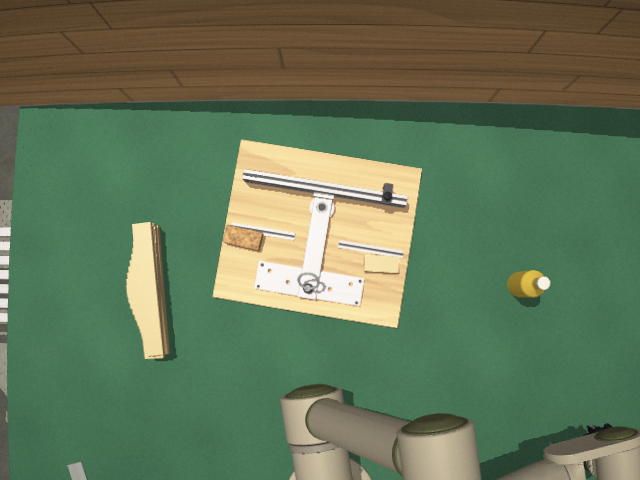

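The slats are on the left (top view, about (148,290)), so the arm swings +0.262. In the top view the sled corners are at about (241,140), (421,168), (398,327) and (214,297), the pivot bolt at (322,207) and the ring at (311,283).

```bash
cat > h.py <<'E'
import numpy as np, cv2
from workcell import robot, optics, telemetry
def cam(n,pose=None):
    m=optics.camera_model(n); K=np.array([[m['fx'],0,m['cx']],[0,m['fy'],m['cy']],[0,0,1]])
    if n=='wrist':
        p,R=pose; M=np.array(m['mount']); Rc=R@M[:3,:3]; c=R@M[:3,3]+p
        Rw=Rc.T; t=-Rw@c
    else: Rw=cv2.Rodrigues(m['rvec'])[0]; t=np.array(m['tvec'])
    return K,np.array(m['dist']),Rw,t
def cast(C,uv,z):
    K,d,R,t=C
    uv=np.asarray(uv,float).reshape(-1,1,2)
    x=cv2.undistortPoints(uv,K,d)[:,0]; r=np.c_[x,np.ones(len(x))]@R; c=-R.T@t
    return c+r*((z-c[2])/r[:,2])[:,None]
def proj(C,P):
    K,d,R,t=C; return cv2.projectPoints(np.asarray(P,float).reshape(-1,1,3),cv2.Rodrigues(R)[0],t,K,d)[0][:,0]
def pose(): return np.array(telemetry.get_tcp_pos()),np.array(telemetry.get_eef_rot())
E
python3 - <<'E'
from h import *
im=cv2.imread("pics/top0.png"); C=cam("top")
hsv=cv2.cvtColor(im,cv2.COLOR_BGR2HSV)
m=cv2.inRange(hsv,(8,40,150),(30,160,255)); m[:, :190]=0; m[:, 450:]=0; m[:120]=0; m[345:]=0
m=cv2.morphologyEx(m,cv2.MORPH_OPEN,np.ones((3,3)))
cs=max(cv2.findContours(m,0,2)[0],key=cv2.contourArea)
P=cast(C,cs.reshape(-1,2),15)
(c,s,a)=cv2.minAreaRect(P[:,:2].astype(np.float32)); print("rect",c,s,a)
print(proj(C,np.c_[cv2.boxPoints((c,s,a)),[15]*4]))
pv=cast(C,[(322,207)],47)[0]; print("pivot px",pv)
CS=cam("scene"); print("pivot scene", cast(CS,[(292,286)],47))
print("ring top-cam", cast(C,[(310,283)],90))
E
```

```text
rect (659.09765625, 33.964385986328125) (461.43060302734375, 401.29144287109375) 80.944580078125
[[397.05624531 327.94119626]
 [421.92663443 168.09391741]
 [240.42549185 138.82987786]
 [211.80100854 296.62102055]]
pivot px [716.53840117  22.87839603  47.        ]
pivot scene [[720.54287296  30.03747692  47.        ]]
ring top-cam [[532.05093941  48.82405626  90.        ]]
```

```bash
cat >> h.py <<'E'
YAW=np.radians(-9.055); PIV=np.array([718.3,24.5]); OFF=37.0
def frame(th):  # arm dir fwd, left, tool R at swing angle th (ring end swings to +y => arm yaw decreases)
    a=YAW-th; f=np.array([np.cos(a),np.sin(a),0]); l=np.array([-f[1],f[0],0]); return f,l
S=np.sqrt(.5)
def rot(th):
    f,l=frame(th); u=np.array([0,0,1.]); z=S*f-S*u; x=S*f+S*u; return np.c_[x,-l,z]
def tcp(th,df=0,dl=0,z=87,ins=0):
    """TCP such that left finger axis passes ring centre (+df fwd,+dl left, height z), TCP 'ins' mm beyond it"""
    f,l=frame(th); p=np.r_[PIV,0]-183*f+df*f+dl*l; p[2]=z
    return p-OFF*l+ins*rot(th)[:,2]
E
python3 - <<'E'
from h import *
robot.line_to([200,-480,380])
f,l=frame(0)
R=rot(0); p=tcp(0,ins=-110)
dn=np.c_[f,-l,[0,0,-1]]
robot.move_to([380,20,380],dn)
robot.command_gripper(60)
robot.move_to(p,R)
po=pose(); im=optics.capture("wrist"); cv2.imwrite("pics/w1.png",im[:,:,::-1])
C=cam("wrist",po); f,l=frame(0); rc=np.r_[PIV,87]-183*f
th=np.linspace(0,6.28,5)[:-1]
print("tcp",po[0],p,telemetry.get_gripper_width(),telemetry.get_time())
n=np.array([0,0,1.]);v=S*f+S*n
print(proj(C,[rc]+[rc+24*(np.cos(a)*l+np.sin(a)*v) for a in th]+[np.r_[PIV,47]]))
for o in(-37,0,37): print(proj(C,[po[0]+po[1]@np.array([0,o,11.]),po[0]+po[1]@np.array([0,o,-2.])]))
E
```

```text
Traceback (most recent call last):
workcell.Unreachable: the arm cannot take that pose within its joint ranges
```

```bash
python3 - <<'E'
from h import *
print(pose()[0],np.round(telemetry.get_joints(),2),telemetry.get_gripper_width(),telemetry.get_time())
f,l=frame(0)
for tilt in (30,40,45,50,60,70,80):
  for flip in (1,-1):
    t=np.radians(tilt); u=np.array([0,0,1.]); z=np.cos(t)*f-np.sin(t)*u; x=np.sin(t)*f+np.cos(t)*u
    R=np.c_[x*flip,-l*flip,z]; o=[]
    for side in (1,-1):
      for ins in (0,-40,-80,-110):
        p=np.r_[PIV,87]-183*f-side*37*l+ins*z
        q=robot.inverse_kinematics(p,R); o.append('-' if q is None else str(np.round(q,1)))
    print(tilt,flip,*[('.' if s=='-' else s) for s in o])
E
```

```text
[380.04448257  19.81687825 379.97481538] [-0.26 -0.01  1.32 -0.    1.83  1.47] 60.10043086807307 3.6917
30 1 [-0.2  0.5  2.3  3.1  0.8 -1.5] [-0.2  0.5  2.4  3.1  0.8 -1.5] [-0.2  0.4  2.5  3.   0.7 -1.5] . [ 0.   0.5  2.2  3.4  0.7 -1.7] [ 0.1  0.5  2.3  3.4  0.7 -1.7] [ 0.1  0.4  2.3  3.5  0.6 -1.7] [ 0.1  0.3  2.4  3.6  0.6 -1.8]
30 -1 [-0.2  0.5  2.3  3.1  0.8  1.6] [-0.2  0.5  2.4  3.1  0.8  1.6] [-0.2  0.4  2.5  3.   0.7  1.6] . [0.  0.5 2.2 3.4 0.7 1.5] [0.1 0.5 2.3 3.4 0.7 1.4] [0.1 0.4 2.3 3.5 0.6 1.4] [0.1 0.3 2.4 3.6 0.6 1.4]
40 1 [-0.2  0.4  2.2  3.   0.4 -1.5] [-0.2  0.3  2.2  3.   0.3 -1.5] [-0.2  0.2  2.3  2.9  0.2 -1.4] . [ 0.   0.4  2.1  3.6  0.3 -1.9] [ 0.   0.3  2.2  3.7  0.3 -2. ] [ 0.1  0.2  2.2  4.   0.2 -2.2] [ 0.1  0.2  2.2  4.3  0.2 -2.5]
40 -1 [-0.2  0.4  2.2  3.   0.4  1.7] [-0.2  0.3  2.2  3.   0.3  1.7] [-0.2  0.2  2.3  2.9  0.2  1.8] . [0.  0.4 2.1 3.6 0.3 1.3] [0.  0.3 2.2 3.7 0.3 1.1] [0.1 0.2 2.2 4.  0.2 0.9] [0.1 0.2 2.2 4.3 0.2 0.6]
45 1 . . . . . . . [ 0.1  0.1  2.1 -0.9  0.2  2.6]
45 -1 . . . . . . . [ 0.1  0.1  2.1 -0.9  0.2 -0.5]
50 1 . . [-0.2 
[... 1136 characters left out ...]
8  0.   0.8 -1.6] [-0.2  0.2  1.7  0.   0.9 -1.6] [-0.   0.4  1.7 -0.1  0.7 -1.4] [-0.   0.3  1.7 -0.1  0.7 -1.4] [-0.   0.3  1.7 -0.1  0.8 -1.4] [-0.   0.2  1.7 -0.1  0.9 -1.4]
80 1 [-0.2  0.4  1.7  0.   0.9  1.5] [-0.2  0.3  1.6  0.   1.   1.5] [-0.2  0.3  1.6  0.   1.1  1.5] [-0.2  0.3  1.6  0.   1.2  1.5] [-0.   0.4  1.6 -0.   0.9  1.7] [-0.   0.4  1.6 -0.   1.   1.7] [-0.   0.3  1.5 -0.   1.1  1.7] [-0.   0.3  1.5 -0.   1.2  1.7]
80 -1 [-0.2  0.4  1.7  0.   0.9 -1.6] [-0.2  0.3  1.6  0.   1.  -1.6] [-0.2  0.3  1.6  0.   1.1 -1.6] [-0.2  0.3  1.6  0.   1.2 -1.6] [-0.   0.4  1.6 -0.   0.9 -1.4] [-0.   0.4  1.6 -0.   1.  -1.4] [-0.   0.3  1.5 -0.   1.1 -1.4] [-0.   0.3  1.5 -0.   1.2 -1.4]
```

```bash
sed -i 's/^def rot(th):.*/TILT=np.radians(30)\ndef rot(th):/; s/z=S\*f-S\*u; x=S\*f+S\*u/z=np.cos(TILT)*f-np.sin(TILT)*u; x=np.sin(TILT)*f+np.cos(TILT)*u/' h.py; python3 - <<'E'
from h import *
import h
for OFF in (37,-37):
  h.OFF=OFF
  for th in (0,.13,.3):
    print(OFF,th,[None if q is None else np.round(q,2).tolist() for q in (robot.inverse_kinematics(tcp(th,z=z,ins=i),rot(th)) for i,z in ((20,87),(20,120),(-75,87),(-60,87),(-75,200),(-40,250)))])
E
```

```text
37 0 [[-0.22, 0.57, 2.28, 3.07, 0.76, -1.55], [-0.22, 0.46, 2.25, 3.05, 0.62, -1.53], [-0.24, 0.38, 2.45, 3.04, 0.74, -1.53], [-0.23, 0.42, 2.43, 3.04, 0.75, -1.54], None, None]
37 0.13 [[-0.04, 0.58, 2.22, 3.47, 0.72, -1.7], [-0.04, 0.47, 2.19, 3.53, 0.59, -1.77], [0.04, 0.39, 2.36, 3.6, 0.68, -1.77], [0.03, 0.42, 2.34, 3.57, 0.69, -1.75], [0.04, 0.04, 2.16, 4.43, 0.3, -2.68], None]
37 0.3 [[0.15, 0.59, 2.1, 4.01, 0.71, -1.97], [0.15, 0.5, 2.07, 4.12, 0.64, -2.11], [0.31, 0.43, 2.18, 4.27, 0.73, -2.13], [0.28, 0.46, 2.17, 4.22, 0.72, -2.1], None, None]
-37 0 [[0.02, 0.58, 2.19, 3.39, 0.68, -1.68], [0.02, 0.48, 2.16, 3.44, 0.56, -1.73], [0.08, 0.39, 2.34, 3.49, 0.65, -1.73], [0.07, 0.43, 2.32, 3.47, 0.66, -1.71], [0.08, 0.06, 2.15, 4.29, 0.23, -2.59], None]
-37 0.13 [[0.16, 0.59, 2.09, 3.81, 0.65, -1.9], [0.16, 0.51, 2.06, 3.92, 0.57, -2.02], [0.28, 0.43, 2.2, 4.02, 0.65, -2.03], [0.26, 0.45, 2.18, 3.98, 0.65, -2.0], None, None]
-37 0.3 [[0.3, 0.63, 1.93, 4.32, 0.7, -2.2], [0.3, 0.56, 1.91, 4.43, 0.67, -2.34], [0.45, 0.49, 1.99, 4.54, 0.76, -2.34], [0.42, 0.51, 1.99, 4.5, 0.75, -2.32], [0.45, 0.27, 1.86, -1.36, 0.77, -2.86], None]
```

```bash
python3 - <<'E'
from h import *
R=rot(0); p=tcp(0,ins=-75)
robot.move_j([-.24,-.2,2.2,3.04,.74,-1.53])
robot.move_to(p,R)
po=pose(); im=optics.capture("wrist"); cv2.imwrite("pics/w1.png",im[:,:,::-1])
C=cam("wrist",po); f,l=frame(0); rc=np.r_[PIV,87]-183*f
print("tcp",po[0],p,telemetry.get_gripper_width(),telemetry.get_time(),telemetry.get_force())
v=np.array([0,0,S])+S*f
print("ring c,l,top,r,bot,pivot",np.round(proj(C,[rc]+[rc+24*(a*l+b*v) for a,b in((1,0),(0,1),(-1,0),(0,-1))]+[np.r_[PIV,47]])).tolist())
for o in(-37,37): print(np.round(proj(C,[po[0]+po[1]@np.array([0,o,z]) for z in(11.,-2,-40)])).tolist())
E
```

```text
tcp [467.9800578   26.92545594 125.23811468] [467.61498827  26.9843965  124.5       ] 60.11628792625544 7.6083 [ 0.78711487 -0.79973231 -0.87428201]
ring c,l,top,r,bot,pivot [[272.0, 244.0], [237.0, 244.0], [272.0, 209.0], [307.0, 244.0], [272.0, 279.0], [293.0, 152.0]]
[[254.0, 276.0], [249.0, 286.0], [228.0, 325.0]]
[[399.0, 276.0], [404.0, 286.0], [426.0, 324.0]]
```

View pics/w1.png

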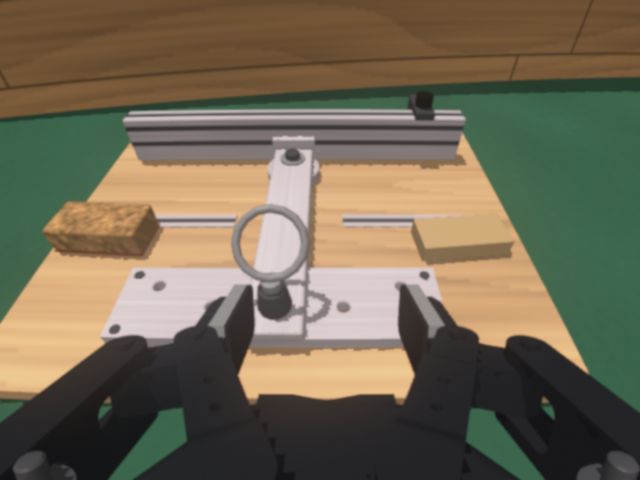

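The wrist view shows the ring centred at (271,243), within 1 px of the prediction. The left fingertip is at columns 222–254, row about 285. I'll work out where that tip is in the tool frame.

```bash
python3 - <<'E'
from h import *
C=cam("wrist",(np.zeros(3),np.eye(3)))
for x in(11,0):
  for z in(11,0,-10): print(x,z,np.round(proj(C,[[x,o,z] for o in(-52,-44,-37,-30)])).tolist())
im=cv2.imread("pics/w1.png"); cv2.imwrite("pics/w1c.png",cv2.resize(im[220:400,190:330],None,fx=4,fy=4)[:600])
E
```

```text
11 11 [[223.0, 256.0], [239.0, 256.0], [253.0, 256.0], [267.0, 256.0]]
11 0 [[217.0, 263.0], [234.0, 263.0], [249.0, 263.0], [263.0, 263.0]]
11 -10 [[211.0, 270.0], [228.0, 270.0], [244.0, 270.0], [260.0, 270.0]]
0 11 [[225.0, 276.0], [241.0, 276.0], [254.0, 276.0], [268.0, 276.0]]
0 0 [[219.0, 284.0], [235.0, 284.0], [250.0, 284.0], [264.0, 284.0]]
0 -10 [[213.0, 292.0], [230.0, 293.0], [245.0, 293.0], [261.0, 293.0]]
```

View pics/w1c.png

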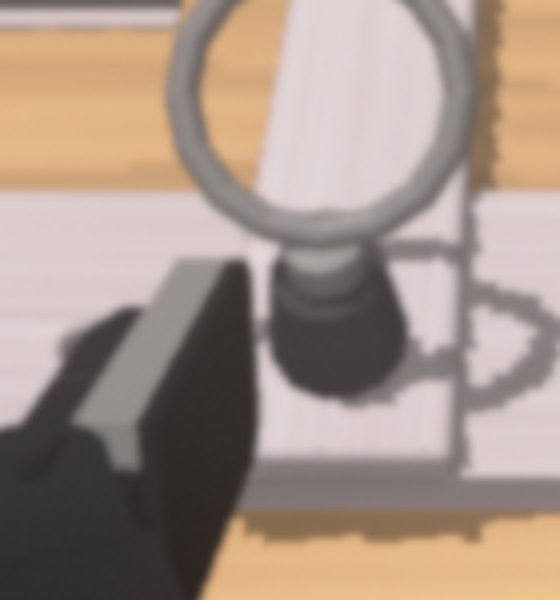

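```bash
python3 - <<'E'
from h import *
po=pose(); im=optics.capture("top")[:,:,::-1]; C=cam("top")
print(np.round(proj(C,[po[0]+po[1]@np.array([x,o,z]) for x,o,z in((0,-35,11),(0,-35,-2),(0,-35,-25),(-11,-40,0),(0,35,11),(0,35,-25))]),1).tolist())
u,v=250,240
cv2.imwrite("pics/t1.png",cv2.resize(im[v:v+100,u:u+130],None,fx=6,fy=6,interpolation=cv2.INTER_NEAREST))
E
```

```text
[[304.5, 304.4], [303.5, 309.3], [301.8, 318.2], [301.3, 310.4], [334.8, 309.4], [332.6, 323.4]]
```

View pics/t1.png

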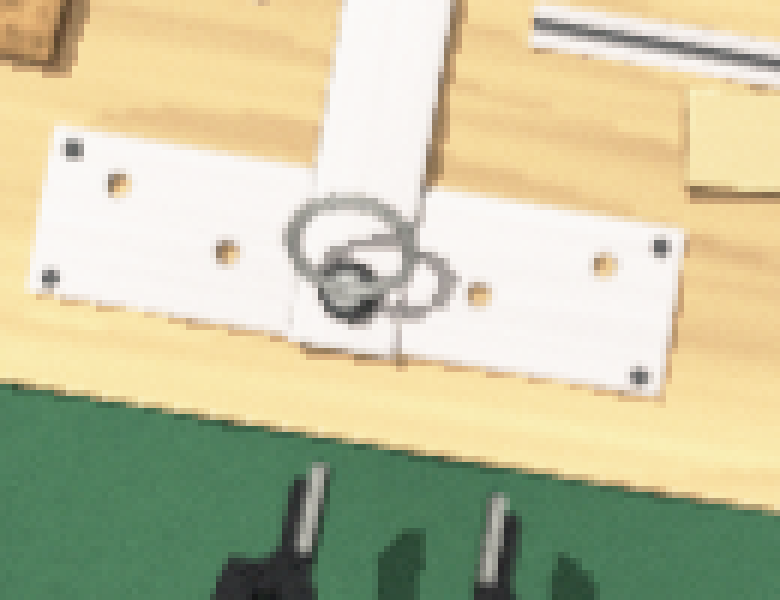

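From above, the left tip is at (303,317), so it stands about 25 mm behind the TCP at this opening. I'll close the fingers and see where the tips end up.

```bash
python3 - <<'E'
from h import *
robot.command_gripper(0,20)
po=pose(); im=optics.capture("wrist")[:,:,::-1]; C=cam("wrist",po)
im2=optics.capture("top")[:,:,::-1]; C2=cam("top")
Q=[po[0]+po[1]@np.array([x,o,z]) for x,o,z in((11,0,11),(0,0,11),(-11,0,11),(0,0,-12),(11,0,-25))]
print(telemetry.get_gripper_width(),telemetry.get_time())
print(np.round(proj(C,Q)).tolist()); print(np.round((proj(C2,Q)-[250,240])*3).tolist())
b=cv2.resize(im2[240:340,250:380],None,fx=3,fy=3)
a=im[180:480,120:520]
cv2.imwrite("pics/w2.png",np.hstack([a,b]))
E
```

```text
0.2884334158119555 8.3583
[[327.0, 255.0], [327.0, 276.0], [327.0, 296.0], [327.0, 294.0], [327.0, 282.0]]
[[210.0, 194.0], [209.0, 201.0], [208.0, 208.0], [204.0, 228.0], [203.0, 236.0]]
```

View pics/w2.png

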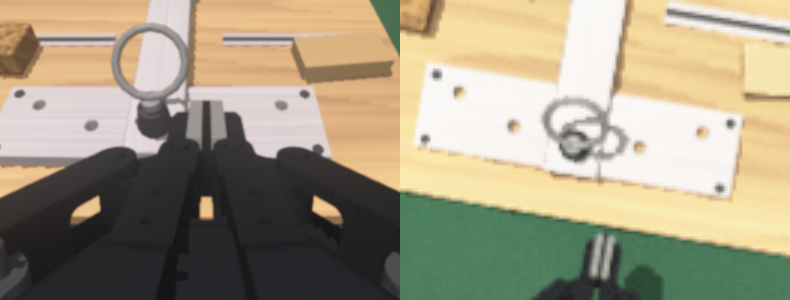

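Closed, the tips sit about 23 mm behind the TCP, and at a 60 mm opening about 28 mm behind. The real tool is therefore about 34 mm shorter than stated, and I'll use my measured value. I'll reopen and thread the left finger through in small steps, watching the force.

```bash
sed -i 's/OFF=37.0/OFF=36.0/' h.py; python3 - <<'E'
from h import *
robot.command_gripper(60,20)
R=rot(0); robot.line_to(tcp(0,ins=-10),R)
F0=np.array(telemetry.get_force()); ok=True
for i in range(0,54,6):
    robot.line_to(tcp(0,ins=i+5),R,vel=80)
    F=np.array(telemetry.get_force())-F0
    if np.linalg.norm(F)>5: print("contact",i,F); break
print(i,F0,F,pose()[0],telemetry.get_time())
im=optics.capture("wrist")[:,:,::-1]; cv2.imwrite("pics/w3.png",im[100:480,80:560])
E
```

```text
48 [ 0.46897688  0.87149331 -0.12346564] [-0.95179321 -1.80733934  1.08974996] [577.50449974  10.43849451  60.38016112] 11.8833
```

View pics/w3.png

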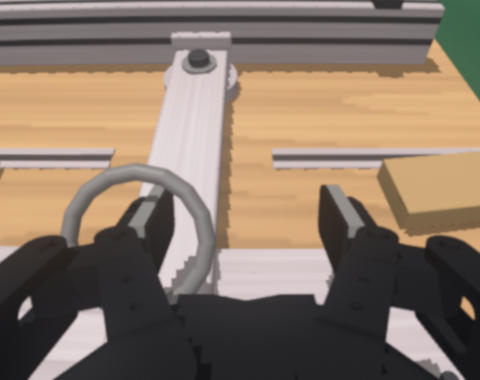

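The left finger is through the ring: the tip is at about (160,190) under the arc, which tops out at (140,170). The right finger is clear at (340,190). Now I'll lift in steps.

```bash
python3 - <<'E'
from h import *
R=rot(0); F0=np.array(telemetry.get_force()); zc=None; z=87
while z<122:
    z+=1.5; robot.line_to(tcp(0,z=z,ins=53),R,vel=40)
    F=np.array(telemetry.get_force())-F0
    print(z,np.round(F,1),round(pose()[0][2],1))
    if zc is None and F[2]<-4: zc=z
    if zc and z>=zc+13.5: break
    if np.linalg.norm(F)>22: print("big");break
print(zc,telemetry.get_time())
im=optics.capture("wrist")[:,:,::-1]; cv2.imwrite("pics/w4.png",im[100:480,80:560])
E
```

```text
88.5 [ 0.3 -0.8  0.9] 62.2
90.0 [-0.  -0.   0.2] 63.7
91.5 [-0.2 -0.8  0.5] 65.1
93.0 [ 1.2 -0.2  0.9] 66.6
94.5 [ 0.2 -0.3  0.1] 68.1
96.0 [0.6 0.1 0.2] 69.6
97.5 [-0.7 -0.5 -3.6] 70.5
99.0 [-1.  -0.6 -5.8] 72.1
100.5 [-1.8 -0.1 -6.2] 73.8
102.0 [-2.1  0.1 -7.2] 75.4
103.5 [-2.6  1.  -6. ] 76.9
105.0 [-2.9  0.7 -8.4] 78.5
106.5 [-3.1  0.8 -8.3] 80.0
108.0 [-3.8  0.6 -7.8] 81.5
109.5 [-3.3  0.6 -8.4] 83.0
111.0 [-4.3  0.5 -8.8] 84.5
112.5 [-3.1  1.8 -9.4] 86.0
99.0 16.1833
```

View pics/w4.png

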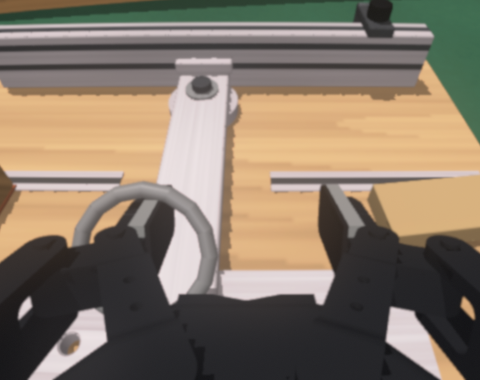

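The ring is up about 14 mm with 9.4 N on it, so the pin is clear. Next comes the swing.

```bash
python3 - <<'E'
from h import *
F0=np.array([0.5,0.9,0])
for th in np.arange(.02,.221,.02):
    robot.line_to(tcp(th,z=112.5,ins=53),rot(th),vel=60)
    F=np.array(telemetry.get_force())-F0; f,l=frame(th)
    print(round(th,2),np.round([F@f,F@l,F[2]],1))
    if abs(F@l)>12 or abs(F[2])>16: print("stop");break
print(telemetry.get_time())
po=pose(); im=optics.capture("wrist")[:,:,::-1]; cv2.imwrite("pics/w5.png",im[100:480,80:560])
C=cam("wrist",po)
for t in(.16,.18,.2,.22,.24): 
    f,l=frame(t); print(t,np.round(proj(C,[np.r_[PIV,38]-120*f+22*l,np.r_[PIV,38]-120*f-22*l])-[80,100]).tolist())
E
```

```text
0.02 [-4.4 -1.3 -9.5]
0.04 [-4.3 -0.6 -9. ]
0.06 [-5.8 -1.7 -9.3]
0.08 [-4.9 -2.4 -9.6]
0.1 [ -5.4  -1.5 -10.1]
0.12 [-5.3 -2.2 -8.8]
0.14 [ -5.8  -2.4 -10.1]
0.16 [-5.6 -1.4 -9.1]
0.18 [ -5.1  -0.9 -10.1]
0.2 [-5.  -0.6 -9.3]
0.22 [-5.5 -0.8 -9.2]
18.9833
0.16 [[163.0, 211.0], [236.0, 208.0]]
0.18 [[159.0, 211.0], [232.0, 209.0]]
0.2 [[156.0, 210.0], [228.0, 209.0]]
0.22 [[152.0, 210.0], [224.0, 210.0]]
0.24 [[148.0, 209.0], [220.0, 211.0]]
```

View pics/w5.png

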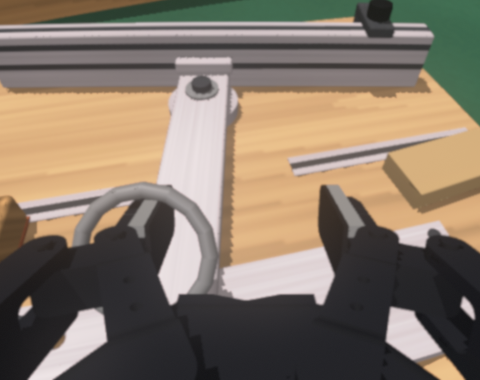

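The arm follows the finger: its right edge is at (224,210), which puts it at about 0.22 rad. I'll rest the pin on the plate and creep on until it drops.

```bash
python3 - <<'E'
from h import *
F0=np.array([0.5,0.9,0])
robot.line_to(tcp(.242,z=112.5,ins=53),rot(.242),vel=60)
robot.line_to(tcp(.242,z=104.5,ins=53),rot(.242),vel=40)
def rd(th):
    F=np.mean([telemetry.get_force() for _ in range(3)],0)-F0; f,l=frame(th); return np.array([F@f,F@l,F[2]])
print("rest",rd(.242))
th=.242
while th<.32:
    th+=.004; robot.line_to(tcp(th,z=104.5,ins=53),rot(th),vel=20)
    r=rd(th); print(round(th,3),np.round(r,1))
    if r[2]<-4 or abs(r[1])>6: break
print(telemetry.get_time())
E
```

```text
rest [-3.1892188  -1.12776896 -3.64207049]
0.246 [-0.7 -1.9 -2.7]
0.25 [-0.9 -1.3 -1.4]
0.254 [ 0.3 -0.2 -0. ]
0.258 [-0.4 -1.2 -0.3]
0.262 [-0.6 -0.2 -0.4]
0.266 [-0.7 -0.7 -0.2]
0.27 [-0.1 -0.8  0. ]
0.274 [ 0.  -1.2  0.3]
0.278 [ 0.  -1.2  0.3]
0.282 [-0.5 -1.6  0.2]
0.286 [ 0.1 -1.4  0.3]
0.29 [-0.6 -1.7 -0.1]
0.294 [-0.1 -0.3 -8.8]
22.8833
```

The pin has dropped into the mouth of the next hole, and the finger now carries 8.8 N. I'll lower it home and check.

```bash
python3 - <<'E'
from h import *
F0=np.array([0.5,0.9,0])
for z in (103,101,99,97,95,92,89):
    robot.line_to(tcp(.29,z=z,ins=53),rot(.29),vel=40)
    F=np.array(telemetry.get_force())-F0; f,l=frame(.29); print(z,np.round([F@f,F@l,F[2]],1))
robot.line_to(tcp(.262,z=88,ins=53),rot(.262),vel=40)
print(telemetry.get_force(),telemetry.get_time())
po=pose(); im=optics.capture("wrist")[:,:,::-1]; cv2.imwrite("pics/w6.png",im[100:480,80:560])
C=cam("wrist",po); f,l=frame(.262); rc=np.r_[PIV,87]-183*f; v=np.array([0,0,S])+S*f
print(np.round(proj(C,[rc+24*(a*l+b*v) for a,b in((1,0),(0,1),(-1,0))])-[80,100]).tolist())
E
```

```text
103 [-3.   1.3 -8.7]
101 [-3.9  2.2 -7.2]
99 [-4.3  1.2 -6.8]
97 [-4.  -0.4 -4.2]
95 [ 0.  -0.9 -0.3]
92 [ 0.2 -1.4 -0.4]
89 [-0.1 -1.2  0.1]
[ 0.07477667  1.02441184 -0.31954478] 24.8833
[[73.0, 244.0], [141.0, 174.0], [211.0, 244.0]]
```

View pics/w6.png

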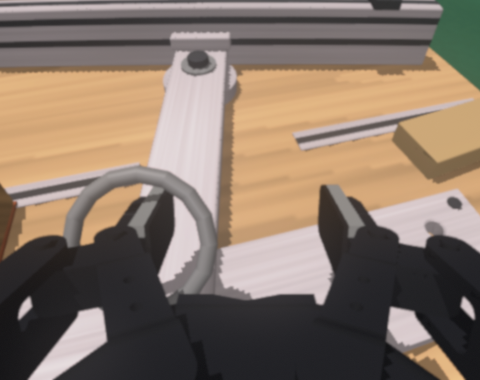

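The ring top at (140,170) matches the pin-down prediction, and the finger came free at about the same height where it first met the ring. I'll withdraw along the finger axis and hand in.

```bash
python3 - <<'E'
from h import *
R=rot(.262)
for i in (45,35,25,15,0,-30):
    robot.line_to(tcp(.262,z=88,ins=i),R,vel=60)
    F=np.array(telemetry.get_force()); print(i,np.round(F,1))
    if np.linalg.norm(F)>8: raise SystemExit("contact")
robot.wait(.3)
po=pose(); C=cam("wrist",po); im=optics.capture("wrist")[:,:,::-1]; cv2.imwrite("pics/w7.png",im[100:480,80:560])
f,l=frame(.262); rc=np.r_[PIV,87]-183*f; v=np.array([0,0,S])+S*f
print(np.round(proj(C,[rc+24*(a*l+b*v) for a,b in((1,0),(0,1),(-1,0),(0,-1))])-[80,100]).tolist(),telemetry.get_time())
E
```

```text
45 [-0.1  0.4 -0.3]
35 [-0.6 -0.5 -0.2]
25 [0.3 0.3 0.6]
15 [-0.3 -0.5 -0.1]
0 [ 0.6 -1.  -0.1]
-30 [ 0.2 -0.8 -0.8]
[[140.0, 165.0], [183.0, 122.0], [225.0, 165.0], [183.0, 207.0]] 27.5667
```

View pics/w7.png

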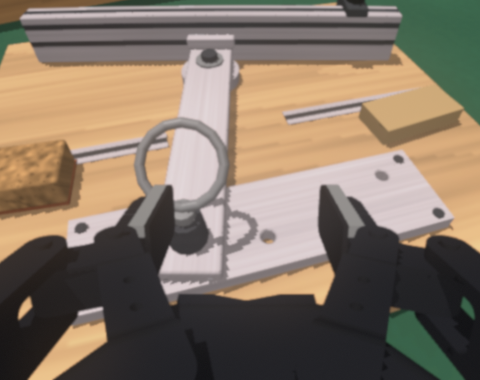

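The ring spans columns 136–227 with its top at row 120, as predicted for the pin down at 0.262 rad. The finger is clear of it, and the sanding block and offcut have not been disturbed.

```bash
python3 -c "
from workcell import robot
print(robot.close_job())"
```

```text
the job is handed in; nothing more can be done
None
```

The job is handed in: by force readings and the last wrist picture, the arm stands in the next hole towards the slats (left, about 0.262 rad) with the pin home and the finger clear of the ring; no score came back.

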